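# Shut and lock the slope-front tool case

## Task

First press the lid of the slope-front tool case fully shut, then swing its hasp down over the turn staple until it lies flat, and last give the staple a quarter turn (either way) so that its head stands crosswise over the hasp. Let go, and leave the other things on the counter where they are.

Things in the scene. Friction and masses are not known exactly. Their poses are not given: they have to be found in the camera images.
- tool_case: Grey sheet-metal case, fixed, 255 deep (x) x 300 wide (y) x 199 high (mm). Origin: centre of underside; x to its back, y along its width, z up. Front wall 45 high at x -125; then the front slopes up and back at 0.65 rad (37 deg) from level to x 78, z 199; behind that a flat top ledge. The slope's lower 105 mm is a fixed sill with the turn staple, its upper 150 mm is the lid.
- slope_top (a point): Point T at the slope's upper edge, on the lid's hinge line, middle of the width: tool_case (78, 0, 199) mm. Its axes are tool_case's. Slope coordinates used here, in mm from T: u up the slope = tool_case (0.796, 0, 0.605); v = tool_case y; n out of the slope = tool_case (-0.605, 0, 0.796). Sill and shut lid have their outer faces at n 0.
- handle_bar (a point): Middle of the bar of the case's fixed carry handle, over the front: u -61, v 0, n 160 = tool_case (-67, 0, 289) mm. 12 mm steel tube; the bar runs along v from -60 to 60, and two arms at v = +-60 run level back from its ends, then down to the top ledge. It stops an upright gripper over the staple: tilt the tool, square to the slope, and come in under it from the front.
- case_lid (a joint): Flat lid, 150 along the slope x 296 wide x 4 thick, hinged at its upper edge (line along v through T). 0 = shut, flush with the sill; grows in rad as its lower edge rises. Begins ajar, 0.15 to 0.35. A stiff hinge holds it where it is left; some 2 to 5 N near the lower edge presses it down.
- lid_edge (a point): Middle of the lid's lower edge, on its outer face; u -150, v 0, n 0 when shut.
- hasp (a joint): Steel strap 102 long, 38 wide, 3 thick, hinged (along v) on the lid at u -144, v 0, n 4 (lid shut). Slot 16 wide from 29 to 71 off the hinge, plain tail 71 to 95, 7 mm lip at the end. Rad from pointing down the slope: 0 = flat on the sill (n 1.5 to 4.5) round the staple, 1.57 = square to the lid, 1.6 = stop. Begins half up, at 0.8 to 1.25. Stiff: stays put, 1 to 2 N on the tail moves it.
- hasp_tail (a point): Middle of the hasp's plain tail, upper face, 84 mm from its hinge; u -228, v 0, n 4.5 when flat. Push the hasp here, round its arc: fingertips can snag in the slot.
- turn_staple (a joint): Staple on the sill at u -192, v 0, turning about n: neck 9 across, 8 tall, with a flat bar head 26 long x 10 thick from n 8 to n 29. 0 = bar along u, in line with the hasp's slot (hasp passes over it); +-1.57 rad = bar along v, crosswise, locking the hasp; stops at +-1.6. Begins within 0.12 of 0. Stiff (0.12 N m), stays put; pinch the 10 mm thickness, tool square to the slope.
- staple_head (a point): Middle of the staple's head near its top: u -192, v 0, n 26. Its z is the slope normal n, its x runs along the bar.
- jar: Bystander: closed glass jar, 68 across, 100 high, beside the front part of the case, on one side. Origin: centre of its underside.
- tumbler: Bystander: steel tumbler, 64 across, 90 high, beside the front part of the case, on the other side. Origin: centre of its underside.
- tin: Bystander: small closed tin, 36 across, 50 high, on the top ledge of the case. Origin: centre of its underside.
- weight: Bystander: brass scale weight, 32 across, 38 high, on the top ledge of the case. Origin: centre of its underside.
- bowl: Bystander: steel bowl, 90 across, 45 high, at the case's left (+y) side. Origin: centre of its underside.
- hammer: Bystander: hammer, 260 long, lying off the case's right (-y) side. Origin: about its middle, underneath.

How it is judged:
By the outcome, as a careful person would: the job done as asked, in the order asked, and still so for the second after the job is handed in, with the robot touching nothing.
It also fails if it takes over 48 s, if anything falls off the work surface, if the arm or the gripper's body presses on something with over 40 N, if the wrist force passes 120 N, or if a joint passes its speed limit or range.

## Robot

A 7-joint arm with a two-finger parallel gripper is mounted at the origin on the work surface. World frame = base frame: x ahead of the robot, y to its left, z up, the work surface at z = 0. Lengths are in m, angles in degrees, forces in N, time in s.
With the tool pointing down it reaches from about 0.425 to 0.875 m from the base axis. Payload 4.7 kg.
Tool frame: the origin (TCP) lies on the mounting face of the last link; the fingertips stand 182 mm ahead of it and the grasp point (between the pads) lies 164 mm ahead of it; z points along the fingers, y is the line along which they close (so a half turn about z gives the same grasp; the last joint's range is limited). The gripper opens to 87 mm and grips with 3 to 60 N. Pads are 19 mm wide; open, the fingers measure 117 mm over their backs; the gripper's body (75 mm by 190 mm) begins 51 mm behind the grasp point.
Start: joints at [-76.37, 18.392, -4.016, 83.108, 1.295, 78.541, -3.26], TCP at [0.144, 0.634, 0.405] pointing down, gripper open.
Joint ranges: [-163.93, 163.93], [-17.29, 119.83], [-79.2, 71.16], [3.27, 140.29], [-89.18, 269.18], [5.43, 117.66], [-154.24, 154.24]. Speed limits (degrees/s): [147.25, 147.25, 180, 180, 180, 180, 180].

## Interface

Orientations are given as [roll, pitch, yaw] about the fixed x, y, z axes, in that order (R = Rz(yaw) Ry(pitch) Rx(roll)).
In Python, from cell import env gives the robot as it stands.
- The arm moves only by the tool servo_tool, never from a script. Its argument "plan" is a list of rows, each an object with "xyz": the shift along the tool's x, y, z in cm, a list of three; "twist": the turn, a rotation vector about the tool's x, y, z in degrees, a list of three; "jaw": the closure, from 0 (fully open) to 1 (shut). In form: [{"xyz": [x, y, z], "twist": [wx, wy, wz], "jaw": jaw}, ...]. A call has 1 to 10 rows; each row is the pose to reach, as a shift and turn from the pose commanded when the call began, along the tool's axes at that moment; what a row does not reach only later rows make up. A row lasts 1/12 s, in which the tool goes at most 41.7 mm and 7.16 degrees, less where a joint would pass 70% of its speed; a pose out of reach is approached as far as the arm can. A call with a gripper value outside its range is refused whole. The fingers move at their own pace and stop on an object; "newtons" is the grip in N (left out, the last holds). Time passes only in rows, so rows that repeat a pose let the fingers close. It gives the time, the measured TCP pose, the force, the opening and the grip force at its end, in the units of the state.
- env.get_obs(): the state, without advancing time (a new reading comes with each control period).
- env.read_camera(name): name is "scene" or "top"; returns a dict with "img" (420x560x3 uint8, red, green, blue), "camera_matrix" (3x3 intrinsics, pixels), "k1" (the pictures are not rectified: a ray, as slopes to the right and down, at radius r is drawn at 1 + k1 r^2 times it, then the intrinsics apply), "R" (3x3) and "t" (3): a world point X has camera coordinates R X + t. Camera axes: x right, y down, z forward; pixel columns grow to the right and rows downward; lengths in m; the calibration is good to about 2 mm. A picture is of the moment at which its call begins. There is no depth.
- env.sign_off(): hands the job in; it is judged then, once.
The state is a dict: "time_s": time; "qpos": joint angles; "joint_velocities": joint speeds; "effort": joint torques, N m; "tool_pos": TCP position; "tool_rot": TCP orientation; "force": force on the tool from outside, world axes, zero at the start; "wrist_torque": the same for the moment, N m; "grip_width": finger opening in m; "grasp_force": force on a finger pad.
Only numpy, scipy, OpenCV 4.12 (cv2) and the standard library are available. Lean on these libraries where they do the work, as an engineer would, in place of code of your own. Each camera call takes 0.05 s, during which the arm holds its last target. There are 200 camera calls.

## Working session

There is one attempt and no reset: what is moved stays moved. The work goes in short steps, Python scripts to look and compute and a tool call to move; the robot and the scene stay as the last step left them, time stands still between calls to the robot, and variables do not carry over. Pictures are saved under pics/ and viewed, at most 10 in all, crops included, and the job is handed in when it is done.

Besides the shell and the picture viewer there is one more tool, called after "Emit:" as name(argument=value, ...) on one line, values as JSON. servo_tool: Moves the arm, as the interface text tells. Its arguments: {"type":"object","properties":{"plan":{"type":"array","items":{"type":"object","properties":{"xyz":{"type":"array","items":{"type":"number"}},"twist":{"type":"array","items":{"type":"number"}},"jaw":{"type":"number"}}}},"newtons":{"type":"number"}},"required":["plan"]}

```bash
mkdir -p pics; ls
python3 - <<'E'
from cell import env
import cv2,pickle
o=env.get_obs();print({k:o[k] for k in ('time_s','tool_pos','tool_rot','grip_width')})
for n in('scene','top'):
    c=env.read_camera(n);cv2.imwrite(f'pics/{n}0.png',c['img'][:,:,::-1]);pickle.dump(c,open(f'{n}0.pkl','wb'))
    print(n,c['camera_matrix'],c['k1'],-c['R'].T@c['t'],c['R'][2])
E
```

```text
pics
{'time_s': 0.0, 'tool_pos': array([0.14425361, 0.63358543, 0.40367827]), 'tool_rot': array([-1.79894007e+02,  7.37852040e-03,  1.67178346e+02]), 'grip_width': 0.08705241293044533}
scene [[462.13445001   0.         287.43704625]
 [  0.         462.13445001 213.55271197]
 [  0.           0.           1.        ]] -0.007476884090587731 [1.32558339 0.68195677 0.88657125] [-0.5834988  -0.557724   -0.59031609]
top [[429.10731287   0.         285.29952811]
 [  0.         429.10731287 208.10389189]
 [  0.           0.           1.        ]] 0.03636556478822285 [0.48308843 0.03441309 1.16162784] [ 0.14663401 -0.00645971 -0.98916972]
```

View pics/scene0.png

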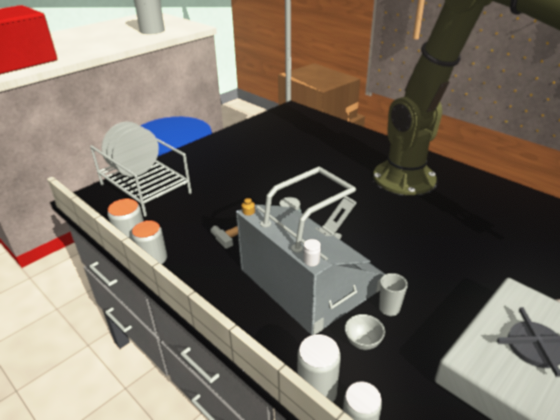

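View pics/top0.png

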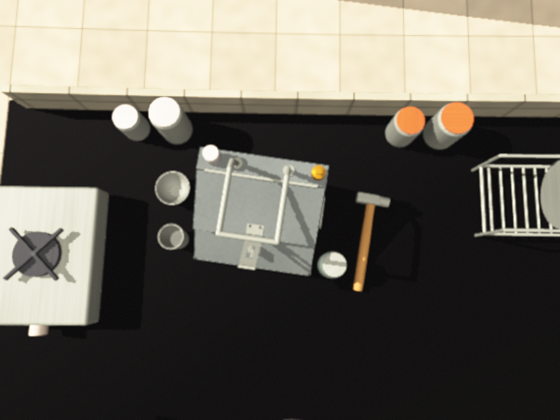

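The top view shows the case at cols 195-327, rows 147-275, its front facing the robot (row 270). The hasp is near (250,250), the handle bar near (248,237), the jar at (332,265) and the tumbler at (172,237). I'll zoom in to find the corners.

Run:
```python
import pickle,cv2
c=pickle.load(open('top0.pkl','rb'))['img'][:,:,::-1]
cr=c[140:285,180:350]; cv2.imwrite('pics/crop1.png',cv2.resize(cv2.convertScaleAbs(cr,alpha=1.3),None,fx=4,fy=4,interpolation=cv2.INTER_CUBIC))
```

```text
(no output)
```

View pics/crop1.png

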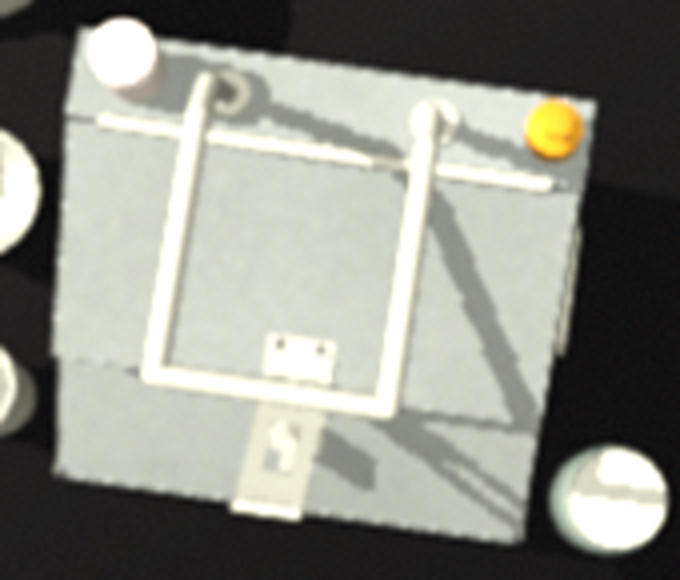

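The crop shows (÷4, +(180,140)) the front top corners at crop (54,476) and (523,543), the ledge's back corners at (80,28) and (596,102), and the handle bar's corners at (152,375) and (390,408). The hasp tail tip is at (265,512) and the staple is inside the slot near (280,445).

```bash
cat > h.py <<'E'
import numpy as np,cv2,pickle
from scipy.spatial.transform import Rotation as Ro
def und(c,p): # pixels -> slopes
    K=c['camera_matrix'];a=(np.array(p,float).reshape(-1,2)-K[:2,2])/K[0,0];s=a.copy()
    for _ in range(10): s=a/(1+c['k1']*(s**2).sum(1,keepdims=True))
    return s
def ray(c,p):
    s=und(c,p);d=np.c_[s,np.ones(len(s))]@c['R'];return -c['R'].T@c['t'],d/np.linalg.norm(d,axis=1,keepdims=True)
def plane(c,p,P0,n):
    o,d=ray(c,p);return o+d*(((P0-o)@n)/(d@n))[:,None]
def proj(c,X):
    Y=np.atleast_2d(X)@c['R'].T+c['t'];s=Y[:,:2]/Y[:,2:];s=s*(1+c['k1']*(s**2).sum(1,keepdims=True))
    return s*c['camera_matrix'][0,0]+c['camera_matrix'][:2,2]
E
python3 - <<'E'
from h import *
c=pickle.load(open('top0.pkl','rb'))
px=np.array([[54,476],[523,543],[80,28],[596,102],[152,375],[390,408]])/4+[180,140]-.375
loc=np.array([[-125,150,45],[-125,-150,45],[127.5,150,199],[127.5,-150,199],[-67,60,289],[-67,-60,289]])/1e3
z=np.array([0,0,1.])
W=np.array([plane(c,p,z*l[2],z)[0] for p,l in zip(px,loc)]);print(W.round(4))
print('widths',[np.linalg.norm(W[i]-W[i+1]).round(4) for i in(0,2,4)],'yaws',[np.degrees(np.arctan2(*( (W[i]-W[i+1])[:2]*[-1,1]))).round(2) for i in(0,2,4)])
A=loc[:,:2]-loc[:,:2].mean(0);B=W[:,:2]-W[:,:2].mean(0)
y=np.arctan2((A[:,0]*B[:,1]-A[:,1]*B[:,0]).sum(),(A*B).sum());R=Ro.from_euler('z',y).as_matrix()
t=np.r_[W[:,:2].mean(0)-R[:2,:2]@loc[:,:2].mean(0),0];print('yaw',np.degrees(y),'t',t,'res mm',((W-(loc@R.T+t))*1e3).round(1).tolist())
E
```

```text
[[ 0.5135  0.2627  0.045 ]
 [ 0.4748 -0.0397  0.045 ]
 [ 0.7662  0.2278  0.199 ]
 [ 0.7273 -0.0702  0.199 ]
 [ 0.5584  0.1656  0.289 ]
 [ 0.5434  0.0444  0.289 ]]
widths [np.float64(0.3049), np.float64(0.3006), np.float64(0.1221)] yaws [np.float64(-7.29), np.float64(-7.44), np.float64(-7.09)]
yaw -7.381509107120545 t [0.61860681 0.09565209 0.        ] res mm [[-0.4, 2.2, -0.0], [-0.5, -2.7, -0.0], [1.9, -0.2, 0.0], [1.5, -0.8, 0.0], [-1.4, 1.8, 0.0], [-1.1, -0.4, 0.0]]
```

```bash
cat >> h.py <<'E'
yaw=np.radians(-7.4);C0=np.array([.6185,.0955,0]);RC=Ro.from_euler('z',yaw).as_matrix()
U=RC@[.796,0,.605];V=RC@[0,1,0];N=RC@[-.605,0,.796];T=C0+RC@[.078,0,.199]
def slope(u,v,n): return T+(u*U+v*V+n*N)/1e3
def touv(X): d=np.asarray(X)-T;return np.array([d@U,d@V,d@N])*1e3
def go(u,v,ntip,phi=0):
    """shift (cm) and twist (deg) that put the fingertips at slope point, tool square to slope, y along v turned by phi about tool z"""
    from cell import env
    o=env.get_obs();R=Ro.from_euler('xyz',o['tool_rot'],degrees=True)
    G=Ro.from_matrix(np.c_[-U,V,-N])*Ro.from_euler('z',phi,degrees=True)
    d=R.inv().apply(slope(u,v,ntip+182)-o['tool_pos'])*100
    w=(R.inv()*G).as_rotvec(degrees=True)
    tip=o['tool_pos']+R.apply([0,0,.182])
    print('t',round(o['time_s'],2),'tip uvn',touv(tip).round(1),'F',np.round(o['force'],1),'w',round(o['grip_width'],4),'gf',o['grasp_force'],'q',np.round(o['qpos'],0))
    print('shift cm',d.round(2),'twist',w.round(1))
E
python3 - <<'E'
from h import *
c=pickle.load(open('top0.pkl','rb'))
px=lambda x,y:np.array([x,y])/4+[180,140]-.375
for nm,p,v in(('lidL',(52,355),148),('lidR',(535,430),-148)):
    X=plane(c,px(*p),slope(0,v,0),V)[0];print(nm,touv(X))
    for a in(.15,.2,.25,.3,.35): print(a,((proj(c,slope(-150*np.cos(a),v,150*np.sin(a)))[0]+.375-[180,140])*4).round(0))
for a in(.15,.25,.35):
  for th in(.8,.95,1.1,1.25):
    hu=-144*np.cos(a)-4*np.sin(a);hn=144*np.sin(a)+4*np.cos(a) # hasp hinge after the lid swings
    hn=144*np.sin(a)+4*np.cos(a);t=th+a;e=slope(hu-102*np.cos(th-a),0,hn+102*np.sin(th-a)) if 0 else slope(hu-102*np.cos(th+a),0,hn+102*np.sin(th+a))
    print(a,th,((proj(c,e)[0]+.375-[180,140])*4).round(0))
print('slots: staple head',((proj(c,slope(-192,0,29))[0]+.375-[180,140])*4).round(0))
for nm,p,z in(('jar',(610,500),.1),('tumbler',(172*4-720-2,237*4-560),.09)):print(nm,touv(plane(c,px(*p),np.array([0,0,z]),np.array([0,0,1.]))[0]))
go(-135,115,100)
E
```

```text
lidL [-146.02424006  148.           27.42376487]
0.15 [ 54. 354.]
0.2 [ 51. 358.]
0.25 [ 48. 362.]
0.3 [ 44. 366.]
0.35 [ 41. 369.]
lidR [-174.32961595 -148.           -9.74281602]
0.15 [540. 424.]
0.2 [540. 429.]
0.25 [541. 433.]
0.3 [541. 437.]
0.35 [541. 441.]
0.15 0.8 [268. 548.]
0.15 0.95 [267. 538.]
0.15 1.1 [267. 524.]
0.15 1.25 [268. 507.]
0.25 0.8 [264. 554.]
0.25 0.95 [263. 541.]
0.25 1.1 [264. 525.]
0.25 1.25 [266. 505.]
0.35 0.8 [260. 555.]
0.35 0.95 [260. 540.]
0.35 1.1 [262. 522.]
0.35 1.25 [263. 499.]
slots: staple head [290. 454.]
jar [-194.95969873 -198.26495458   23.85195821]
tumbler [-191.5501665   206.37648374    8.70223836]
t 0.1 tip uvn [-477.9  472.2  391.8] F [ 0.5  0.3 -0.1] w 0.0872 gf 0.0 q [-76.  18.  -4.  83.   1.  79.  -3.]
shift cm [-37.18 -32.37   6.26] twist [ -1.9 -37.2  -5.2]
```

Emit:
servo_tool(plan=[{"xyz":[-3.5,-3,0.5],"twist":[0,-3,0],"jaw":1},{"xyz":[-7,-6,1],"twist":[0,-6,0],"jaw":1},{"xyz":[-10,-9,1.5],"twist":[0,-10,-1],"jaw":1},{"xyz":[-13,-11.5,2],"twist":[-0.5,-14,-2],"jaw":1},{"xyz":[-16,-14,2.5],"twist":[-1,-18,-3],"jaw":1},{"xyz":[-19,-16.5,3],"twist":[-1,-22,-3],"jaw":1},{"xyz":[-22,-19,3.5],"twist":[-1,-26,-4],"jaw":1},{"xyz":[-25,-21.5,4],"twist":[-1.5,-30,-4],"jaw":1},{"xyz":[-28,-24.5,4.5],"twist":[-2,-34,-5],"jaw":1},{"xyz":[-31,-27,5],"twist":[-2,-37,-5],"jaw":1}], newtons=20)

```text
time_s: 0.93
tool_pos: [0.3869, 0.2996, 0.3541]
tool_rot: [179.7, 37.2, 172.3]
force: [0.6, 0.1, 0.7]
grip_width: 0.0284
grasp_force: 0.0
```

```bash
python3 -c "
from h import *
go(-135,115,60)"
```

```text
t 0.93 tip uvn [-172.2  173.1  143.6] F [0.6 0.1 0.7] w 0.0284 gf 0.0 q [-62.  -7.   9. 121.  42.  53.   7.]
shift cm [-3.74 -5.77  8.34] twist [ 0.2 -0.1 -0.2]
```

Emit:
servo_tool(plan=[{"xyz":[-1.5,-2,2],"twist":[0,0,0],"jaw":1},{"xyz":[-3,-4,4.5],"twist":[0,0,0],"jaw":1},{"xyz":[-3.7,-5.8,7],"twist":[0,0,0],"jaw":1},{"xyz":[-3.7,-5.8,9.5],"twist":[0,0,0],"jaw":1},{"xyz":[-3.7,-5.8,10.5],"twist":[0,0,0],"jaw":1},{"xyz":[-3.7,-5.8,11],"twist":[0,0,0],"jaw":1},{"xyz":[-3.7,-5.8,11],"twist":[0,0,0],"jaw":1}])

```text
time_s: 1.52
tool_pos: [0.4737, 0.2325, 0.288]
tool_rot: [179.7, 37.0, 172.3]
force: [-0.0, -0.7, 0.6]
grip_width: 0.0005
grasp_force: 0.0
```

```bash
python3 -c "
from h import *
go(-135,115,0)"
```

```text
t 1.52 tip uvn [-137.4  117.6   33.6] F [-0.  -0.7  0.6] w 0.0005 gf 0.0 q [-56.   0.  18. 123.  44.  37.  14.]
shift cm [-0.18 -0.23  3.36] twist [ 0.1 -0.3 -0.2]
```

Reach is fine. Next I'll press down to n 0.5 in small steps and watch the force.

Emit:
servo_tool(plan=[{"xyz":[0,0,0.4],"twist":[0,0,0],"jaw":1},{"xyz":[0,0,0.8],"twist":[0,0,0],"jaw":1},{"xyz":[0,0,1.2],"twist":[0,0,0],"jaw":1},{"xyz":[0,0,1.6],"twist":[0,0,0],"jaw":1},{"xyz":[0,0,2.0],"twist":[0,0,0],"jaw":1},{"xyz":[0,0,2.4],"twist":[0,0,0],"jaw":1},{"xyz":[0,0,2.7],"twist":[0,0,0],"jaw":1},{"xyz":[0,0,2.9],"twist":[0,0,0],"jaw":1},{"xyz":[0,0,2.9],"twist":[0,0,0],"jaw":1}])

```text
time_s: 2.27
tool_pos: [0.4916, 0.2296, 0.2655]
tool_rot: [179.7, 37.0, 172.2]
force: [0.1, 0.0, -0.4]
grip_width: 0.0001
grasp_force: 0.0
```

```bash
python3 -c "
from h import *
go(-135,115,0)"
```

```text
t 2.27 tip uvn [-136.4  117.     4.7] F [ 0.1  0.  -0.4] w 0.0001 gf 0.003075296426686691 q [-54.   4.  19. 122.  45.  34.  13.]
shift cm [-0.08 -0.17  0.47] twist [ 0.1 -0.2 -0.3]
```

Emit:
servo_tool(plan=[{"xyz":[0,0,0.2],"twist":[0,0,0],"jaw":1},{"xyz":[0,0,0.35],"twist":[0,0,0],"jaw":1},{"xyz":[0,0,0.5],"twist":[0,0,0],"jaw":1},{"xyz":[0,0,0.5],"twist":[0,0,0],"jaw":1}])

```text
time_s: 2.6
tool_pos: [0.4941, 0.2293, 0.2622]
tool_rot: [179.7, 37.0, 172.2]
force: [-8.8, -0.2, 7.9]
grip_width: 0.0002
grasp_force: 5.4
```

```bash
python3 -c "
from h import *
from cell import env
go(-135,115,0)
c=env.read_camera('top');cv2.imwrite('pics/top1.png',cv2.resize(c['img'][130:300,150:370,::-1],None,fx=3,fy=3,interpolation=cv2.INTER_CUBIC));pickle.dump(c,open('top1.pkl','wb'))"
```

```text
t 2.6 tip uvn [-136.4  116.9    0.6] F [-8.8 -0.2  7.9] w 0.0002 gf 5.429733753553592 q [-54.   5.  19. 122.  45.  33.  13.]
shift cm [-0.08 -0.17  0.06] twist [ 0.1 -0.2 -0.3]
```

View pics/top1.png

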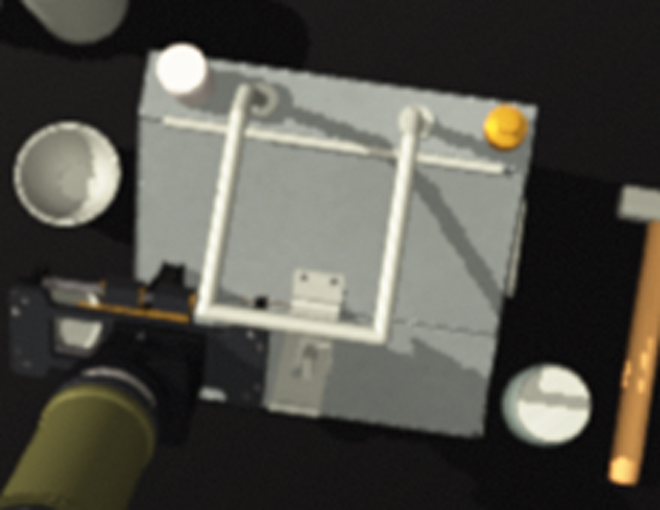

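The lid edge's right end has moved from (313.7,247.5) to (313.3,242.3), where a shut lid should be. I'll press once more, then retract.

Emit:
servo_tool(plan=[{"xyz":[0,0,0.1],"twist":[0,0,0],"jaw":1},{"xyz":[0,0,0.1],"twist":[0,0,0],"jaw":1},{"xyz":[0,0,-2],"twist":[0,0,0],"jaw":1},{"xyz":[0,0,-6],"twist":[0,0,0],"jaw":1},{"xyz":[0,0,-10],"twist":[0,0,0],"jaw":1},{"xyz":[0,0,-12],"twist":[0,0,0],"jaw":1},{"xyz":[0,0,-12],"twist":[0,0,0],"jaw":1}])

```text
time_s: 3.23
tool_pos: [0.4219, 0.2398, 0.3619]
tool_rot: [179.1, 37.3, 172.1]
force: [1.0, 1.1, 1.0]
grip_width: 0.0003
grasp_force: 0.0
```

Run:
```python
from h import *
c=pickle.load(open('top1.pkl','rb'))
pc=lambda q:((q-[150,130])*3+1).round(0)
print('lid edge R shut',[pc(proj(c,slope(-150*np.cos(a),-148,150*np.sin(a)))[0]) for a in(0,.05)])
for th in(.9,1,1.1,1.2,1.3): print(th,pc(proj(c,slope(-144-102*np.cos(th),0,4+102*np.sin(th)))[0]),'contact r88',(-144-88*np.cos(th)+1.5*np.sin(th),4+88*np.sin(th)+1.5*np.cos(th)))
print('staple',pc(proj(c,slope(-192,0,29))[0]))
go(-155,0,120)
```

```text
lid edge R shut [array([495., 334.]), array([495., 339.])]
0.9 [295. 426.] contact r88 (np.float64(-197.52668684337726), np.float64(73.86518299962454))
1 [295. 423.] contact r88 (np.float64(-190.28439643918446), np.float64(78.85990012189711))
1.1 [295. 417.] contact r88 (np.float64(-182.57964764535865), np.float64(83.10664186754468))
1.2 [295. 411.] contact r88 (np.float64(-174.48942376499642), np.float64(86.56297619683093))
1.3 [295. 403.] contact r88 (np.float64(-166.0945596408379), np.float64(89.19436855964987))
staple [307. 371.]
t 3.23 tip uvn [-133.3  119.6  124.1] F [1.  1.1 1. ] w 0.0003 gf 0.0 q [-59. -10.  14. 123.  42.  49.  15.]
shift cm [  2.06 -11.8    0.3 ] twist [ 0.6  0.1 -0.4]
```

Emit:
servo_tool(plan=[{"xyz":[0.6,-3.5,0.1],"twist":[0,0,0],"jaw":1},{"xyz":[1.2,-7,0.2],"twist":[0,0,0],"jaw":1},{"xyz":[1.8,-10,0.3],"twist":[0.5,0,0],"jaw":1},{"xyz":[2,-11.8,0.3],"twist":[0.6,0,-0.4],"jaw":1},{"xyz":[2,-11.8,1.5],"twist":[0.6,0,-0.4],"jaw":1},{"xyz":[2,-11.8,3],"twist":[0.6,0,-0.4],"jaw":1},{"xyz":[2,-11.8,3.5],"twist":[0.6,0,-0.4],"jaw":1},{"xyz":[2,-11.8,3.5],"twist":[0.6,0,-0.4],"jaw":1}])

```text
time_s: 3.9
tool_pos: [0.4124, 0.1187, 0.3146]
tool_rot: [-179.3, 36.8, 172.5]
force: [0.1, 0.7, 1.3]
grip_width: 0.0005
grasp_force: 0.0
```

```bash
python3 -c "
from h import *
go(-172.7,0,82.2)"
```

```text
t 3.9 tip uvn [-158.6   -5.7   82.7] F [0.1 0.7 1.3] w 0.0005 gf 0.0 q [-27. -16.  -1. 133.  36.  37.  30.]
shift cm [1.54 0.35 0.06] twist [-0.7 -0.4 -0. ]
```

Emit:
servo_tool(plan=[{"xyz":[0.7,0.4,0],"twist":[-0.5,0,0],"jaw":1},{"xyz":[1.4,0.4,0.05],"twist":[-0.7,0,0],"jaw":1},{"xyz":[2.2,0.4,0.5],"twist":[-0.7,0,0],"jaw":1},{"xyz":[2.9,0.4,0.95],"twist":[-0.7,0,0],"jaw":1},{"xyz":[3.5,0.4,1.5],"twist":[-0.7,0,0],"jaw":1},{"xyz":[4.1,0.4,2.15],"twist":[-0.7,0,0],"jaw":1},{"xyz":[4.1,0.4,2.15],"twist":[-0.7,0,0],"jaw":1}])

```text
time_s: 4.48
tool_pos: [0.392, 0.1276, 0.2732]
tool_rot: [179.9, 36.9, 172.9]
force: [-1.1, -0.4, 0.1]
grip_width: 0.0002
grasp_force: 0.0
```

```bash
python3 -c "
from h import *
go(-200,0,61.2)
go(-210,0,47)"
```

```text
t 4.48 tip uvn [-200.4    3.5   62.7] F [-1.1 -0.4  0.1] w 0.0002 gf 0.0005560324450470944 q [-26. -14.  -5. 137.  40.  33.  22.]
shift cm [ 0.06 -0.27  0.15] twist [ 0.2 -0.3  0.2]
t 4.48 tip uvn [-200.4    3.5   62.7] F [-1.1 -0.4  0.1] w 0.0002 gf 0.0005560324450470944 q [-26. -14.  -5. 137.  40.  33.  22.]
shift cm [ 1.06 -0.27  1.58] twist [ 0.2 -0.3  0.2]
```

Emit:
servo_tool(plan=[{"xyz":[0.5,-0.2,0.8],"twist":[0,0,0],"jaw":1},{"xyz":[0.95,-0.3,1.55],"twist":[0,0,0],"jaw":1},{"xyz":[1.3,-0.3,2.35],"twist":[0,0,0],"jaw":1},{"xyz":[1.65,-0.3,3.15],"twist":[0,0,0],"jaw":1},{"xyz":[1.9,-0.3,4],"twist":[0,0,0],"jaw":1},{"xyz":[1.9,-0.3,4],"twist":[0,0,0],"jaw":1}])

```text
time_s: 4.98
tool_pos: [0.4014, 0.1233, 0.2305]
tool_rot: [179.9, 36.9, 172.8]
force: [0.3, 0.3, 0.1]
grip_width: 0.0004
grasp_force: 0.0
```

```bash
python3 -c "
from h import *
go(-221.5,0,5.5)"
```

```text
t 4.98 tip uvn [-218.2    0.3   22.7] F [0.3 0.3 0.1] w 0.0004 gf 0.0 q [-23.  -9.  -6. 139.  49.  27.  13.]
shift cm [0.41 0.03 1.73] twist [ 0.2 -0.3  0.2]
```

Emit:
servo_tool(plan=[{"xyz":[0.15,0,0.5],"twist":[0,0,0],"jaw":1},{"xyz":[0.25,0,0.9],"twist":[0,0,0],"jaw":1},{"xyz":[0.3,0,1.2],"twist":[0,0,0],"jaw":1},{"xyz":[0.3,0,1.2],"twist":[0,0,0],"jaw":1}])

```text
time_s: 5.32
tool_pos: [0.4066, 0.1228, 0.2201]
tool_rot: [179.8, 37.0, 172.8]
force: [0.7, 1.6, 0.4]
grip_width: 0.0008
grasp_force: 0.0
```

```bash
python3 -c "
from h import *
from cell import env
go(-221.5,0,5.5);print(env.get_obs()['qpos'])
c=env.read_camera('top');cv2.imwrite('pics/top2.png',cv2.resize(c['img'][150:300,180:350,::-1],None,fx=4,fy=4,interpolation=cv2.INTER_CUBIC));pickle.dump(c,open('top2.pkl','wb'))"
```

```text
t 5.32 tip uvn [-220.1    0.5   11.3] F [0.7 1.6 0.4] w 0.0008 gf 0.0007098672060834588 q [-22.  -7.  -7. 139.  52.  26.  10.]
shift cm [0.19 0.02 0.58] twist [ 0.3 -0.2  0.1]
[-22.45069638  -6.60333411  -6.75579223 138.90453655  52.31334745
  25.78833401   9.74062616]
```

View pics/top2.png

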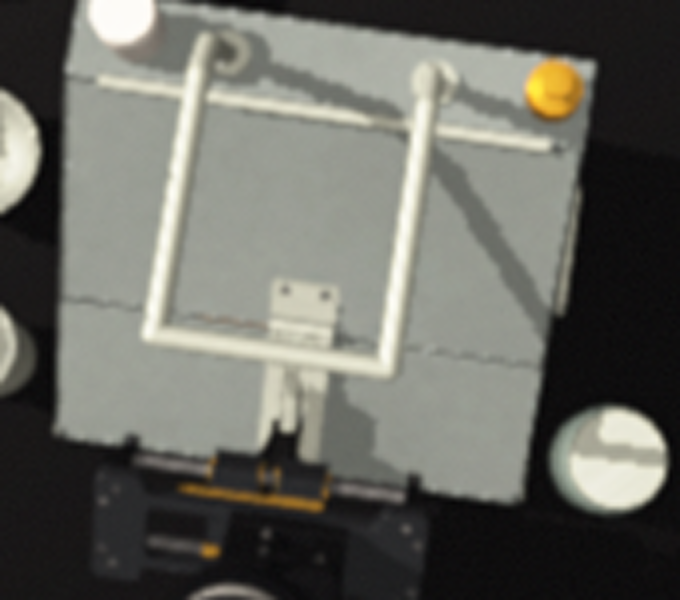

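The lid is shut. The fingertips sit on the hasp (x 262-325, tips near (285,440)), which is nearly down. I'll press on.

Emit:
servo_tool(plan=[{"xyz":[0.15,0,0.3],"twist":[0,0,0],"jaw":1},{"xyz":[0.2,0,0.5],"twist":[0,0,0],"jaw":1},{"xyz":[0.2,0,0.7],"twist":[0,0,0],"jaw":1},{"xyz":[0.2,0,0.7],"twist":[0,0,0],"jaw":1}])

```text
time_s: 5.7
tool_pos: [0.4089, 0.1227, 0.2137]
tool_rot: [179.8, 37.1, 172.7]
force: [-11.9, -0.5, 10.7]
grip_width: 0.0005
grasp_force: 7.5
```

```bash
python3 -c "
from h import *
from cell import env
go(-221.5,0,5.5);print(env.get_obs()['qpos'])"
```

```text
t 5.7 tip uvn [-222.     0.7    4.8] F [-11.9  -0.5  10.7] w 0.0005 gf 7.5037816213443875 q [-22.  -6.  -7. 139.  54.  25.   8.]
shift cm [ 0.    0.01 -0.06] twist [ 0.2 -0.2  0.1]
[-22.04357166  -5.50772054  -7.00003155 138.92823979  54.4247661
  25.09737446   7.615899  ]
```

Emit:
servo_tool(plan=[{"xyz":[0,0,-1],"twist":[0,0,0],"jaw":1},{"xyz":[0,0,-3],"twist":[0,0,0],"jaw":1},{"xyz":[-1,1,-4.5],"twist":[0,0,0],"jaw":0.5},{"xyz":[-2.5,4,-6],"twist":[0,0,0],"jaw":0},{"xyz":[-3,7,-6],"twist":[0,0,0],"jaw":0},{"xyz":[-3,10,-6],"twist":[0,0,0],"jaw":0},{"xyz":[-3,13,-6],"twist":[0,0,0],"jaw":0},{"xyz":[-3,14,-6],"twist":[0,0,0],"jaw":0},{"xyz":[-3,14,-6],"twist":[0,0,0],"jaw":0}])

```text
time_s: 6.45
tool_pos: [0.4143, 0.2656, 0.2799]
tool_rot: [179.7, 37.0, 172.9]
force: [-1.0, 0.1, -0.5]
grip_width: 0.0392
grasp_force: 0.0
```

```bash
python3 -c "
from h import *
from cell import env
go(-192,0,65)
c=env.read_camera('top');cv2.imwrite('pics/top3.png',cv2.resize(c['img'][215:285,215:285,::-1],None,fx=8,fy=8,interpolation=cv2.INTER_CUBIC));pickle.dump(c,open('top3.pkl','wb'))
f=lambda *a:(proj(c,slope(*a))[0]-[215,215])*8+3.5
print('head top ends',f(-205,0,29),f(-179,0,29),'mid',f(-192,0,29),'hasp end flat',f(-246,0,4.5),f(-246,19,4.5),f(-246,-19,4.5),'th.1',f(-144-102*.995,0,4+10.2))"
```

```text
t 6.45 tip uvn [-192.5  143.9   65.4] F [-1.   0.1 -0.5] w 0.0392 gf 0.0 q [-30.  -1. -16. 125.  46.  41.   5.]
shift cm [  0.08 -14.24  -0.07] twist [ 0.5 -0.2  0.3]
head top ends [296.13099634 343.58499757] [303.08117964 274.02305209] mid [299.58663911 309.00732324] hasp end flat [297.08944053 403.70316585] [238.27164688 395.18983318] [355.91818123 412.2288228 ] th.1 [292.6785391  420.54449941]
```

View pics/top3.png

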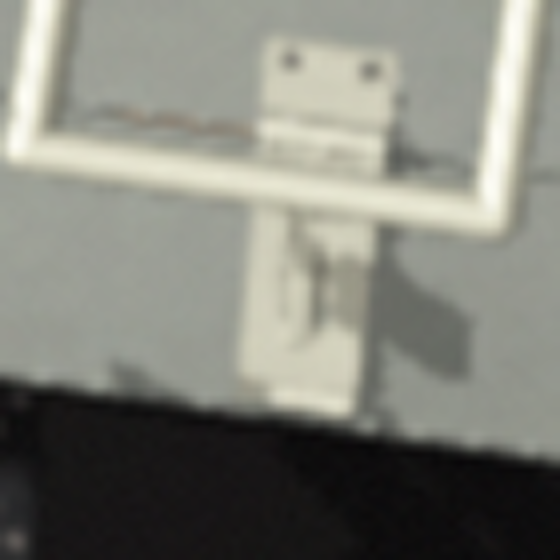

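The hasp end reads (240,390)-(355,412), against (238,395)-(356,412) predicted for flat, and its width matches too. The staple bar shows at about (300,300), within 1 mm of the prediction (299,309). Next I'll move over the staple with the jaws half open.

Emit:
servo_tool(plan=[{"xyz":[0,-3.5,0],"twist":[0,0,0],"jaw":0.5},{"xyz":[0,-7,0],"twist":[0,0,0],"jaw":0.5},{"xyz":[0,-10.5,0],"twist":[0.3,0,0],"jaw":0.5},{"xyz":[0,-13.2,0],"twist":[0.5,0,0.3],"jaw":0.5},{"xyz":[0,-14.2,0],"twist":[0.5,0,0.3],"jaw":0.5},{"xyz":[0,-14.2,0],"twist":[0.5,0,0.3],"jaw":0.5},{"xyz":[0,-14.2,0],"twist":[0.5,0,0.3],"jaw":0.5},{"xyz":[0,-14.2,1.5],"twist":[0.5,0,0.3],"jaw":0.5},{"xyz":[0,-14.2,3],"twist":[0.5,0,0.3],"jaw":0.5},{"xyz":[0,-14.2,3],"twist":[0.5,0,0.3],"jaw":0.5}])

```text
time_s: 7.33
tool_pos: [0.4148, 0.1199, 0.2539]
tool_rot: [-179.8, 36.9, 172.5]
force: [-1.1, 0.8, -0.4]
grip_width: 0.0433
grasp_force: 0.0
```

```bash
python3 -c "
from h import *
go(-192,0,10)"
```

```text
t 7.33 tip uvn [-193.3   -3.    33. ] F [-1.1  0.8 -0.4] w 0.0433 gf 0.0 q [-22. -10.  -6. 136.  44.  29.  20.]
shift cm [-0.04  0.22  2.3 ] twist [-0.3 -0.3 -0.1]
```

Emit:
servo_tool(plan=[{"xyz":[-0.1,0.2,0.7],"twist":[-0.3,-0.3,0],"jaw":0.5},{"xyz":[-0.1,0.2,1.4],"twist":[-0.3,-0.3,0],"jaw":0.5},{"xyz":[-0.1,0.2,2],"twist":[-0.3,-0.3,0],"jaw":0.5},{"xyz":[-0.1,0.2,2.3],"twist":[-0.3,-0.3,0],"jaw":0.5},{"xyz":[-0.1,0.2,2.3],"twist":[-0.3,-0.3,0],"jaw":0.7},{"xyz":[-0.1,0.2,2.3],"twist":[-0.3,-0.3,0],"jaw":0.8},{"xyz":[-0.1,0.2,2.3],"twist":[-0.3,-0.3,0],"jaw":1},{"xyz":[-0.1,0.2,2.3],"twist":[-0.3,-0.3,0],"jaw":1},{"xyz":[-0.1,0.2,2.3],"twist":[-0.3,-0.3,0],"jaw":1},{"xyz":[-0.1,0.2,2.3],"twist":[-0.3,-0.3,0],"jaw":1}], newtons=25)

```text
time_s: 8.17
tool_pos: [0.4294, 0.1195, 0.238]
tool_rot: [179.8, 37.4, 172.3]
force: [-1.8, -5.9, 2.0]
grip_width: 0.0115
grasp_force: 4.6
```

```bash
python3 -c "
from h import *
go(-192,0,10)"
```

```text
t 8.17 tip uvn [-189.8   -0.5   11.6] F [-1.8 -5.9  2. ] w 0.0115 gf 4.587783068418503 q [-21.  -6.  -7. 136.  49.  26.  15.]
shift cm [0.17 0.06 0.17] twist [ 0.   0.1 -0.2]
```

Emit:
servo_tool(plan=[{"xyz":[0.1,0,0.1],"twist":[0,0,0],"jaw":1},{"xyz":[0.1,-0.05,0.1],"twist":[0,0,0],"jaw":1},{"xyz":[0.1,-0.1,0.1],"twist":[0,0,0],"jaw":1},{"xyz":[0.1,-0.1,0.1],"twist":[0,0,0],"jaw":1}])

```text
time_s: 8.5
tool_pos: [0.4292, 0.1187, 0.2377]
tool_rot: [179.8, 37.5, 172.4]
force: [-9.7, -1.6, 11.8]
grip_width: 0.0099
grasp_force: 25.0
```

```bash
python3 -c "
from h import *
from cell import env
go(-192,0,10);print(env.get_obs()['wrist_torque'])"
```

```text
t 8.5 tip uvn [-189.7   -1.2   11.4] F [-9.7 -1.6 11.8] w 0.0099 gf 24.983882904052734 q [-20.  -6.  -7. 136.  49.  26.  15.]
shift cm [0.15 0.13 0.14] twist [ 0.   0.2 -0.2]
[-0.40937957  0.97803829 -0.24403338]
```

Emit:
servo_tool(plan=[{"xyz":[0,0,-0.1],"twist":[0,0,0],"jaw":1},{"xyz":[0,0,-0.1],"twist":[0,0,-6],"jaw":1},{"xyz":[0,0,-0.1],"twist":[0,0,-12],"jaw":1},{"xyz":[0,0,-0.1],"twist":[0,0,-18],"jaw":1},{"xyz":[0,0,-0.1],"twist":[0,0,-24],"jaw":1},{"xyz":[0,0,-0.1],"twist":[0,0,-30],"jaw":1},{"xyz":[0,0,-0.1],"twist":[0,0,-30],"jaw":1}])

```text
time_s: 9.08
tool_pos: [0.429, 0.1194, 0.2377]
tool_rot: [-159.2, 31.8, -151.3]
force: [5.3, 1.3, -3.7]
grip_width: 0.0095
grasp_force: 25.0
```

```bash
python3 -c "
from h import *
from cell import env
go(-192,0,10,-90);o=env.get_obs();print(o['wrist_torque'],'Fuvn',o['force']@np.c_[U,V,N])"
```

```text
t 9.08 tip uvn [-190.2   -0.    11.5] F [ 5.3  1.3 -3.7] w 0.0095 gf 24.972704350948334 q [-22.  -6.  -5. 136.  49.  26.  45.]
shift cm [0.07 0.12 0.16] twist [ -0.1   0.3 -59.9]
[0.35205939 0.20648515 0.33774027] Fuvn [ 1.80547388  2.01308692 -6.02861226]
```

Forces are low and the staple is turning. I'll do the remaining 60°.

Emit:
servo_tool(plan=[{"xyz":[0,0,0],"twist":[0,0,-6],"jaw":1},{"xyz":[0,0,0],"twist":[0,0,-12],"jaw":1},{"xyz":[0,0,0],"twist":[0,0,-18],"jaw":1},{"xyz":[0,0,0],"twist":[0,0,-24],"jaw":1},{"xyz":[0,0,0],"twist":[0,0,-30],"jaw":1},{"xyz":[0,0,0],"twist":[0,0,-36],"jaw":1},{"xyz":[0,0,0],"twist":[0,0,-42],"jaw":1},{"xyz":[0,0,0],"twist":[0,0,-48],"jaw":1},{"xyz":[0,0,0],"twist":[0,0,-54],"jaw":1},{"xyz":[0,0,0],"twist":[0,0,-58],"jaw":1}])

```text
time_s: 9.92
tool_pos: [0.4279, 0.1203, 0.2367]
tool_rot: [-142.7, 1.4, -98.7]
force: [0.2, 5.0, -3.3]
grip_width: 0.01
grasp_force: 25.0
```

```bash
python3 -c "
from h import *
from cell import env
go(-192,0,10,-90);o=env.get_obs();print(o['wrist_torque'],'Fuvn',o['force']@np.c_[U,V,N])"
```

```text
t 9.92 tip uvn [-192.     1.1   11.5] F [ 0.2  5.  -3.3] w 0.01 gf 25.021182596683502 q [-26.  -6.  -1. 136.  50.  26. 103.]
shift cm [ 0.01 -0.03  0.15] twist [-0.1  0.3 -1.9]
[1.04406047 1.31747966 0.46606565] Fuvn [-2.33303446  4.9891439  -2.37688305]
```

Emit:
servo_tool(plan=[{"xyz":[0,0,0],"twist":[0,0,-2],"jaw":1},{"xyz":[0,0,0],"twist":[0,0,-2],"jaw":1},{"xyz":[0,0,0],"twist":[0,0,-2],"jaw":0.65},{"xyz":[0,0,0],"twist":[0,0,-2],"jaw":0.65},{"xyz":[0,0,0],"twist":[0,0,-2],"jaw":0.65},{"xyz":[0,0,0],"twist":[0,0,-2],"jaw":0.65},{"xyz":[0,0,0],"twist":[0,0,-2],"jaw":0.65}])

```text
time_s: 10.5
tool_pos: [0.4286, 0.1184, 0.2373]
tool_rot: [-142.6, 0.2, -97.6]
force: [-0.2, -0.6, 0.3]
grip_width: 0.0289
grasp_force: 0.0
```

```bash
python3 -c "
from h import *
go(-192,0,60,-90)"
```

```text
t 10.5 tip uvn [-190.7   -1.7   11.4] F [-0.2 -0.6  0.3] w 0.0289 gf 0.0 q [-26.  -6.  -1. 136.  50.  27. 104.]
shift cm [-0.18  0.07 -4.85] twist [-0.1  0.  -0.2]
```

Emit:
servo_tool(plan=[{"xyz":[0,0,-1],"twist":[0,0,0],"jaw":0.65},{"xyz":[0,0,-2.5],"twist":[0,0,0],"jaw":0.65},{"xyz":[0,0,-5],"twist":[0,0,0],"jaw":0.65},{"xyz":[-2,0,-6],"twist":[0,0,0],"jaw":0.65},{"xyz":[-5,0,-6.5],"twist":[0,0,0],"jaw":0.65},{"xyz":[-8,0,-6.5],"twist":[0,0,0],"jaw":0.65},{"xyz":[-11,0,-6.5],"twist":[0,0,0],"jaw":0.65},{"xyz":[-14,0,-6.5],"twist":[0,0,0],"jaw":0.65},{"xyz":[-15,0,-6.5],"twist":[0,0,0],"jaw":0.65},{"xyz":[-15,0,-6.5],"twist":[0,0,0],"jaw":0.65}])

```text
time_s: 11.33
tool_pos: [0.4089, 0.2752, 0.2895]
tool_rot: [-142.7, 0.2, -97.3]
force: [-0.1, -0.3, 1.1]
grip_width: 0.0307
grasp_force: 0.0
```

```bash
python3 -c "
from h import *
from cell import env
go(-192,0,60,-90)
c=env.read_camera('top');a=cv2.resize(c['img'][215:285,215:285,::-1],(560,560),interpolation=cv2.INTER_CUBIC);cv2.imwrite('pics/top4.png',a)
f=lambda *a:((proj(c,slope(*a))[0]-[215,215])*8+3.5).round()
print('head crosswise ends',f(-192,13,29),f(-192,-13,29),'hasp end',f(-246,0,4.5),'lip top',f(-246,0,11),'lid R',proj(c,slope(-150,-148,0)))"
```

```text
t 11.33 tip uvn [-190.9  152.1   77. ] F [-0.1 -0.3  1.1] w 0.0307 gf 0.0 q [-35.  -2. -13. 125.  46.  43.  94.]
shift cm [15.13  0.07  1.64] twist [-0.1  0.3 -0. ]
head crosswise ends [258. 303.] [342. 315.] hasp end [297. 404.] lip top [294. 416.] lid R [[314.77723792 241.13693616]]
```

View pics/top4.png

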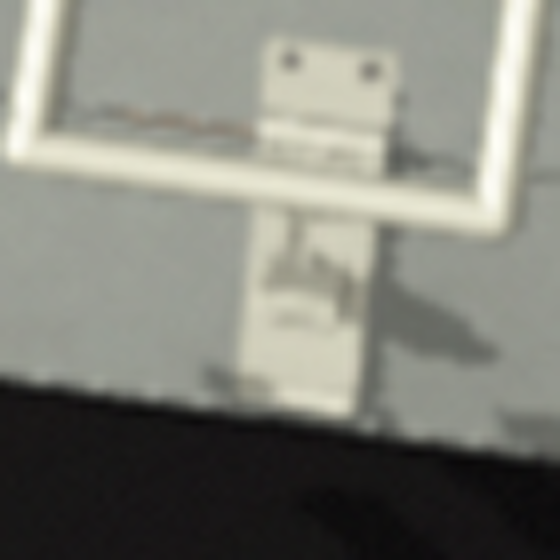

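The head now lies crosswise, from (262,290) to (340,315), close to the predicted (258,303)-(342,315). The hasp is flat with its end at about (300,405), the lid is shut and the gripper is clear. I'll hand in.

```bash
python3 -c "
from cell import env
print(env.sign_off())"
```

```text
the job is handed in; nothing more can be done
None
```

I pressed the lid shut, swung the hasp down flat over the staple and turned the staple a quarter turn so its head stands crosswise; the gripper is clear, no other object was contacted that I know of, and I handed the job in at about 11.4 s.

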